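# Tip the valve block into the toggle-clamp fixture

## Task

Load the aluminium valve block into the clamp fixture: stand it upright on the bench, close up to and square with the middle of the low front edge of the fixture's bed, its two brass-ringed ports facing away from the bed, and let go of it. Then push it over against that edge from the port side, high up, so that it tips down onto the bed with the ports on top (do not tip it while gripping it or turn it over in the air). Slide it along the bed between the rails fully home against the end stop, press the red clamp handle right down so that the rubber pad holds the block, and leave the tin, bottle and ratchet where they are.

Things in the scene. Friction and masses are not known exactly. Their poses are not given: they have to be found in the camera images.
- fixture: Clamp fixture fixed on the bench. Origin: middle of the front edge of its bed, at bench level; x runs along the bed from the front edge to the end stop, z up. Grey steel base plate 250 (x 0 to 250) x 120 x 10 mm; its top, 10 mm above the bench, is the bed. The bed is clear from x 0 to 75 mm. All fixture x, y below are in this frame.
- bed_edge (a point): Middle of the bed's front edge, top of the vertical front face of the base plate (fixture x 0, y 0, z 10 mm). This 10 mm high face is the low stop.
- rail_mouth (a point): On the bed midway between the rails where they begin (fixture x 103 mm). Two dark parallel rails, 59 mm apart inside, 14 mm thick, 18 mm high above the bed, run from x 103 to 165 mm; before them two lead-ins of the same height narrow from 78 mm (at x 75) to 59 mm.
- end_stop (a point): Foot of the middle of the end stop's face, on the bed's top (fixture x 165, y 0, z 10 mm). The stop stands 26 mm above the bed.
- clamp_post (a point): Foot of the toggle clamp behind the end stop (fixture x 208 mm; the clamp covers x 182 to 234, its cheeks reach 76 mm above the bench). While open, its arm stands up to 135 mm above the bench and its handle up to 155 mm; the handle points away from the bed (+x).
- block_center (a point): Centre of the valve block: aluminium, rounded edges, 44 (own x) x 56 (own y) x 100 mm (own z), 0.5 to 0.8 kg, solid; at the start it stands on its 44 x 56 end on the bench, own z up. Its -x face is the port face with two brass-ringed ports 25 mm across. Stood ready at the fixture, its x points along the fixture's x; tipped, its z does, and the port face is up, 54 mm above the bench.
- block_foot (a point): Middle of the valve block's foot end (the lower end at the start). After tipping it sticks out 10 to 30 mm in front of the bed's front edge.
- block_top (a point): Middle of the valve block's other end (the upper end at the start), which meets the end stop in the end.
- port_face (a point): Middle of the valve block's port face (own x = -22 mm), the face to push. Pushed 70 mm or more above the bench the block tips at 3 N or less, passes its balance point at about 24 degrees of lean and then falls over onto the bed by itself.
- clamp_handle (a joint): Clamp handle: 0 with the handle raised 50 degrees above level (open), 0.73 rad pressed right down to 8 degrees above level (its stop, clamp shut); starts between 0 and 0.12. A link swings the arm down over the end stop onto the block. The hinge is stiff and stays where it is left; it takes about 6 N at the grip, up to 12 N near the end.
- handle_grip (a point): On the axis of the clamp handle, on its red round grip (17 to 19 mm thick, reaching from 36 to 98 mm from the hinge), 62 mm from the hinge. Swings in the fixture's x-z plane.
- handle_hinge (a point): Hinge of the clamp handle, on the fixture at x 208, y 0, 71 mm above the bench; the hinge axis is the fixture's y.
- clamp_pad: Black rubber foot, 17 mm across, on a springy spindle at the end of the clamp arm; origin at the middle of its lower face. Shut, it stands on the block's top at fixture x = 149 mm and presses with about 3 N.
- tin_cup: Grey steel tin, 74 mm across, 81 mm tall, loose bystander; origin under its middle.
- locker_bottle: Small red bottle with a white nozzle, 34 mm across, 103 mm tall, loose bystander; origin under its middle.
- ratchet: Ratchet wrench with a black and yellow grip, 270 mm long, lying, loose bystander; origin under its middle.

How it is judged:
By the outcome, as a careful person would: the job done as asked, in the order asked, and still so for the second after the job is handed in, with the robot touching nothing.
It also fails if it takes over 72 s, if anything falls off the work surface, if the arm or the gripper's body presses on something with over 40 N, if the wrist force passes 120 N, or if a joint passes its speed limit or range.

## Robot

A 6-joint arm with a two-finger parallel gripper is mounted at the origin on a cart in front of the work surface, level with it; the furniture and walls round the work are solid. World frame = base frame: x ahead of the robot, y to its left, z up, the work surface at z = 0. Lengths are in m, angles in rad, forces in N, time in s.
With the tool pointing down it reaches from about 0.275 to 0.85 m from the base axis. Payload 19 kg.
Tool frame: the origin (TCP) lies between the finger pads; the fingertips stand 25 mm ahead of it and the grasp point (between the pads) lies 6 mm ahead of it; z points along the fingers, y is the direction in which the jaws open and shut (so a half turn about z gives the same grasp; the last joint's range is limited). The gripper opens to 85 mm and grips with 20 to 120 N. Pads are 22 mm wide; open, the fingers measure 114 mm over their backs; the gripper's body (76 mm by 85 mm) begins 54 mm behind the grasp point. The pads swing forward as they close: fully open they stand 13 mm farther back than shut.
Start: joints at [-0.134, 0.15, 1.437, -0, 1.554, -0.134], TCP at [0.575, -0, 0.256] pointing down, gripper open.
Joint ranges: [-2.8, 2.8], [-0.68, 2.1], [0.12, 2.68], [-1.39, 4.53], [0.16, 2.79], [-2.81, 2.81]. Speed limits (rad/s): [1.89, 1.89, 2.22, 3.01, 3.01, 3.01].

## Interface

Orientations are given as a unit quaternion [w, x, y, z].
In Python, from plant import ctrl gives the robot as it stands.
- The arm moves only by the tool play_rows, never from a script. Its argument "targets" is a list of rows, each a list of 5 numbers: the shift along the tool's x, y, z in mm, then the turn about the tool's z in degrees, then the opening, from -1 (shut) to 1 (fully open), so that 0 is half open. A call has 1 to 20 rows; each row is the pose to reach, as a shift and turn from the pose measured when the call began, along the tool's axes at that moment; what a row does not reach only later rows make up. A row lasts 1/8 s, in which the tool goes at most 62.5 mm and 10.7 degrees, less where a joint would pass 70% of its speed; a pose out of reach is approached as far as the arm can. A call with a gripper value outside its range is refused whole. The fingers move at their own pace and stop on an object; the grip force is fixed at half the most. Time passes only in rows, so rows that repeat a pose let the fingers close. It gives the time, the measured TCP pose, the force and the opening at its end, in the units of the state.
- ctrl.read_state(): the state, without advancing time (a new reading comes with each control period).
- ctrl.read_camera(name): name is "scene" or "side" or "wrist"; returns a dict with "pixels" (384x512x3 uint8, red, green, blue), "mtx" (3x3 intrinsics, pixels), "R" (3x3) and "t" (3): a world point X has camera coordinates R X + t. Camera axes: x right, y down, z forward; pixel columns grow to the right and rows downward; lengths in m; the calibration is good to about 2 mm. The wrist camera is an equidistant fisheye: a pixel r from the principal point sees the ray r / f radians off the axis. A picture is of the moment at which its call begins. There is no depth.
- ctrl.job_done(): hands the job in, once; it reports no verdict.
Trained networks look in a picture, given as the dict that the camera call returned (one of the last four; its "shot" number tells which), for a name from the list of things; names that differ only in an ending like _2 or _b are one class to them, and where a whole thing is asked for, a point or a joint stands for the part that bears it (a point fixed in the world has none). Each returns a list of dicts, best first, with "confidence" (0 to 1); they miss things now and then, are a little off and sometimes report something else, mostly with a low value. They report only what shows in the picture. A call takes as long as a camera call.
- ctrl.recognise(picture, label): "centre" ([column, row] in pixels, amid what is visible of it).
- ctrl.masks_of(picture, label): "pixels" (384x512 bool, what is visible of it) and "centre" ([column, row] in pixels, amid what is visible of it).
- ctrl.mark_of(picture, label): "centre" ([column, row] in pixels: a listed point, or the origin of a listed thing).
The state is a dict: "time": time; "joint_pos": joint angles; "joint_velocities": joint speeds; "joint_torque": joint torques, N m; "tool_pos": TCP position; "tool_rot": TCP orientation; "contact_force": force on the tool from outside, world axes, zero at the start; "moment": the same for the moment, N m; "grip_width": finger opening in m.
Only numpy, scipy, OpenCV 4.12 (cv2) and the standard library are available. Lean on these libraries where they do the work, as an engineer would, in place of code of your own. Each camera call takes 0.05 s, during which the arm holds its last target.

## Working session

There is one attempt and no reset: what is moved stays moved. The work goes in short steps, Python scripts to look and compute and a tool call to move; the robot and the scene stay as the last step left them, time stands still between calls to the robot, and variables do not carry over. Pictures are saved under pics/ and viewed, and the job is handed in when it is done.

Besides the shell and the picture viewer there is one more tool, called after "Request:" as a command line: name --pt "numbers of a row" for each row, then --argument value for the rest. play_rows: Moves the arm, as the interface text tells. Its arguments: {"type":"object","properties":{"targets":{"type":"array","items":{"type":"array","items":{"type":"number"}}}},"required":["targets"]}

```bash
ls; mkdir -p pics; cat > h.py <<'E'
import numpy as np, cv2
from plant import ctrl
def shot(n,fn=None):
    p=ctrl.read_camera(n)
    if fn: cv2.imwrite('pics/'+fn,cv2.cvtColor(p['pixels'],cv2.COLOR_RGB2BGR))
    return p
def ray(p,uv):
    K=np.array(p['mtx']);R=np.array(p['R']);t=np.array(p['t'])
    u=np.array([(uv[0]-K[0,2])/K[0,0],(uv[1]-K[1,2])/K[1,1],1.])
    d=R.T@u; return -R.T@t, d/np.linalg.norm(d)
def wray(p,uv):
    K=np.array(p['mtx']);R=np.array(p['R']);t=np.array(p['t'])
    a=np.array([(uv[0]-K[0,2])/K[0,0],(uv[1]-K[1,2])/K[1,1]]);r=np.linalg.norm(a)
    s=np.sin(r)/r if r>1e-9 else 1
    d=R.T@np.array([a[0]*s,a[1]*s,np.cos(r)]); return -R.T@t,d
def atz(cd,z):
    c,d=cd; return c+d*(z-c[2])/d[2]
def tri(rs):
    A=np.zeros((3,3));b=np.zeros(3)
    for c,d in rs:
        M=np.eye(3)-np.outer(d,d);A+=M;b+=M@c
    X=np.linalg.solve(A,b)
    return X,[np.linalg.norm((np.eye(3)-np.outer(d,d))@(X-c)) for c,d in rs]
def proj(p,X):
    K=np.array(p['mtx']);v=np.array(p['R'])@X+np.array(p['t']);v=K@v;return v[:2]/v[2]
E
python3 - <<'E'
from h import *
np.set_printoptions(precision=4,suppress=True)
P={n:shot(n,n+'0.png') for n in('scene','side','wrist')}
names='bed_edge rail_mouth end_stop clamp_post block_center block_foot block_top port_face handle_grip handle_hinge clamp_pad tin_cup locker_bottle ratchet'.split()
for l in names:
    o=[];rs=[]
    for n in P:
        r=ctrl.mark_of(P[n],l)
        if r:
            o.append((n,np.round(r[0]['centre'],1),round(r[0]['confidence'],2)))
            if r[0]['confidence']>.3: rs.append((wray if n=='wrist' else ray)(P[n],r[0]['centre']))
    print(l,o)
    if len(rs)>1: print('   ',*tri(rs))
s=ctrl.read_state();print(s)
E
```

```text
pics
bed_edge [('scene', array([211. , 213.5]), 0.95), ('side', array([291.7, 251. ]), 0.96), ('wrist', array([153. , 189.9]), 0.74)]
    [ 0.4363 -0.0433  0.0106] [np.float64(0.0037856182286960358), np.float64(0.003602245437786416), np.float64(0.0036560281413684577)]
rail_mouth [('scene', array([249.7, 217.9]), 0.79), ('side', array([272.5, 229.3]), 0.59)]
    [ 0.5231 -0.1144 -0.0018] [np.float64(0.0012573259069133668), np.float64(0.0012573259069133533)]
end_stop [('scene', array([267.8, 213.6]), 0.73), ('side', array([260.6, 214.8]), 0.66), ('wrist', array([252.3, 263.3]), 0.84)]
    [ 0.5712 -0.143   0.0121] [np.float64(0.0033539905944787477), np.float64(0.0045922227240076515), np.float64(0.005053800664235548)]
clamp_post [('scene', array([284.6, 216.9]), 0.55), ('side', array([263.6, 179.6]), 0.67), ('wrist', array([273. , 274.7]), 0.61)]
    [ 0.597  -0.1844  0.0463] [np.float64(0.019906303819399767), np.float64(0.035026078419076616), np.float64(0.03225130139549637)]
block_center [('scene', array([256.3, 255. ]), 0.79), ('side', array([334.8, 197.8]), 0.69)]
    [ 0.4348 -0.272
[... 2102 characters left out ...]
ray([256.7, 333.1]), 0.61), ('wrist', array([122. ,  32.8]), 0.65)]
    [ 0.3978  0.1709 -0.0064] [np.float64(0.0038970869255698713), np.float64(0.003976928264245571), np.float64(0.0027872879049501537)]
{'time': 2.25, 'joint_pos': array([-0.134 ,  0.1505,  1.4374, -0.    ,  1.5538, -0.134 ]), 'joint_velocities': array([-0.0014, -0.0016, -0.0008,  0.0012, -0.0006,  0.    ]), 'joint_torque': array([ -0.    , -71.2791, -57.1048,  -0.0003,   0.0014,  -0.    ]), 'tool_pos': array([ 0.575 , -0.    ,  0.2563]), 'tool_rot': array([-0.    ,  0.7071,  0.7071, -0.    ]), 'contact_force': array([-0.6076, -0.5134, -0.0594]), 'moment': array([-0.0192,  0.0591, -0.0075]), 'grip_width': 0.08534897079982141}
```

View pictures.

View pics/scene0.png

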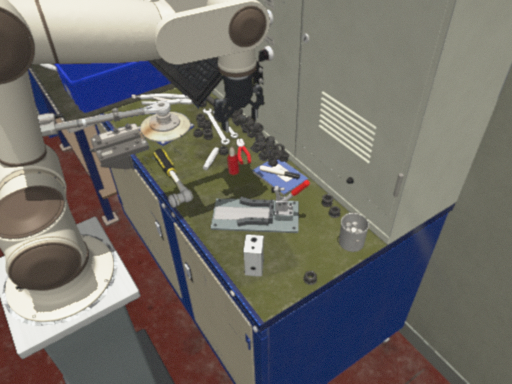

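View pics/side0.png

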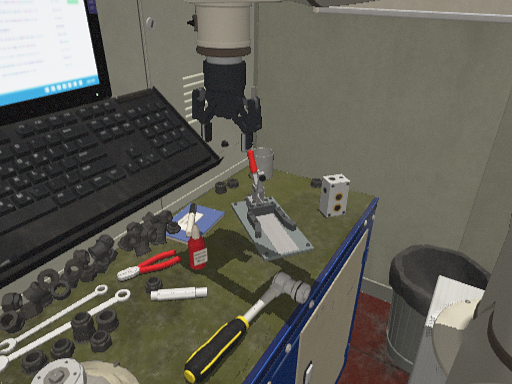

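View pics/wrist0.png

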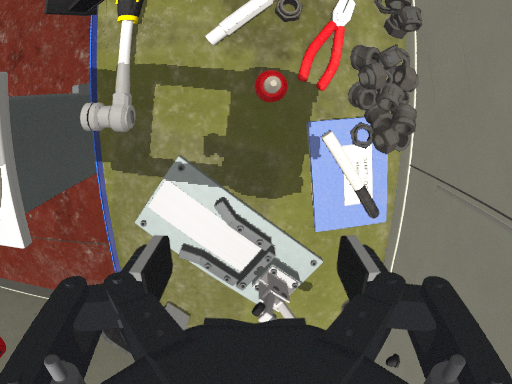

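```bash
python3 - <<'E'
import cv2
a=cv2.imread('pics/wrist0.png')[145:315,120:340];cv2.imwrite('pics/c1.png',cv2.resize(a,None,fx=3.5,fy=3.5,interpolation=cv2.INTER_CUBIC))
a=cv2.imread('pics/side0.png')[165:225,300:370];b=cv2.imread('pics/scene0.png')[225:285,230:300]
import numpy as np
cv2.imwrite('pics/c2.png',cv2.resize(np.hstack([a,b]),None,fx=5.5,fy=5.5,interpolation=cv2.INTER_CUBIC))
E
```

```text
(no output)
```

View pics/c1.png

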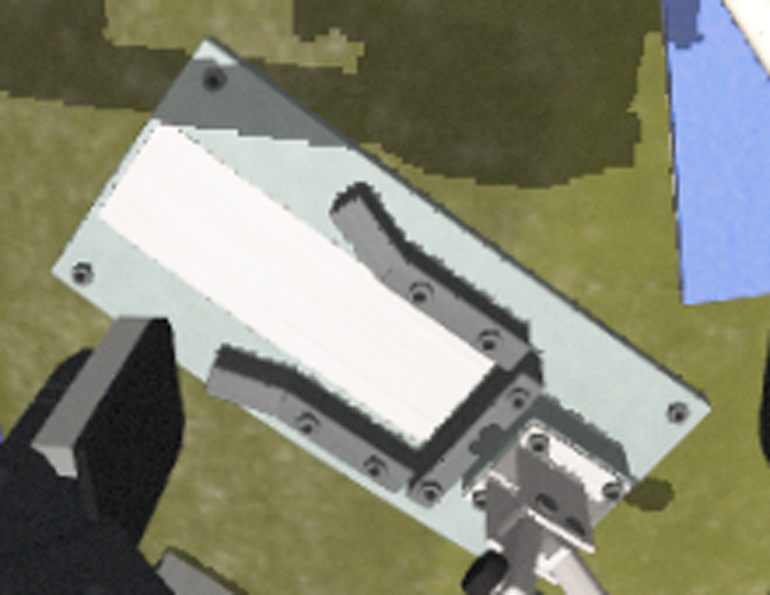

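View pics/c2.png

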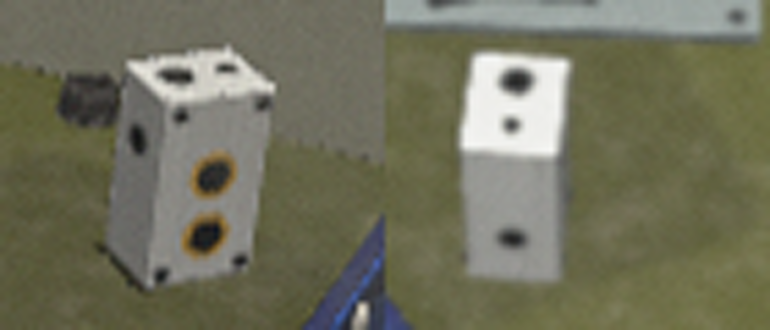

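```bash
python3 - <<'E'
from h import *
np.set_printoptions(precision=4,suppress=True)
P={n:shot(n) for n in('scene','side','wrist')}
for n in P: print(n, -np.array(P[n]['R']).T@np.array(P[n]['t']))
c=[atz(wray(P['wrist'],(120+x/3.5,145+y/3.5)),.01) for x,y in[(210,38),(52,270),(710,405)]]
print(np.array(c)); A,B,C=c
print('mid',(A+B)/2,'w',np.linalg.norm(A-B),'L',np.linalg.norm(A-C))
print('yaw x',np.degrees(np.arctan2(*(C-A)[1::-1])),'yaw y',np.degrees(np.arctan2(*(A-B)[1::-1])))
r=ray
for n,cs,off in(('scene',[(470,52),(572,60),(560,158),(460,150)],(160,225)),('side',[(125,62),(230,47),(275,88),(165,104)],(300,165))):
    q=np.array([atz(ray(P[n],(off[0]+x/5.5,off[1]+y/5.5)),.1) for x,y in cs])
    print(n,q[:,:2],q.mean(0))
    for i in range(4):
        d=q[(i+1)%4]-q[i];print(np.linalg.norm(d),np.degrees(np.arctan2(d[1],d[0])))
E
```

```text
scene [ 0.048  -0.8859  0.9839]
side [0.1604 0.564  0.5217]
wrist [0.5749 0.073  0.3736]
[[ 0.4806  0.004   0.01  ]
 [ 0.4061 -0.0891  0.01  ]
 [ 0.6735 -0.1486  0.01  ]]
mid [ 0.4434 -0.0425  0.01  ] w 0.11922685435583211 L 0.24599051913066355
yaw x -38.35000062685298 yaw y 51.33020220905594
scene [[ 0.4323 -0.2361]
 [ 0.4683 -0.2673]
 [ 0.4314 -0.311 ]
 [ 0.3973 -0.2816]] [ 0.4323 -0.274   0.1   ]
0.047628249016617406 -40.98642142848153
0.05715403280607781 -130.19062483663458
0.0450330991676388 139.17991573982678
0.0573794349042048 52.39975021567644
side [[ 0.4643 -0.2604]
 [ 0.4291 -0.303 ]
 [ 0.3967 -0.2735]
 [ 0.4326 -0.2308]] [ 0.4307 -0.2669  0.1   ]
0.05528914766052939 -129.54000876572002
0.04385297864107391 137.71917345087806
0.05583220946759584 49.94010739392093
0.04337649114090088 -43.02632005579155
```

Request:
play_rows --pt "-50 -25 0 -8 1" --pt "-110 -58 0 -18 1" --pt "-165 -87 0 -28 1" --pt "-220 -117 0 -38 1" --pt "-271 -144 0 -47 1" --pt "-271 -144 0 -50 1" --pt "-271 -144 0 -50 1"

```text
time: 3.28
tool_pos: [0.43, -0.2727, 0.2563]
tool_rot: [-0.0, 0.343, 0.939, -0.0]
contact_force: [-0.4, 0.0, 0.5]
grip_width: 0.0852
```

```bash
python3 - <<'E'
from h import *
np.set_printoptions(precision=4,suppress=True)
p=shot('wrist','w1.png');s=ctrl.read_state();print(s['time'],s['tool_pos'],s['tool_rot'])
for l in('block_top','port_face','bed_edge','end_stop','rail_mouth'):
    for r in ctrl.mark_of(p,l)[:1]:
        print(l,r['centre'],r['confidence'],atz(wray(p,r['centre']),dict(block_top=.1,port_face=.05).get(l,.01)))
E
```

```text
3.325 [ 0.4306 -0.2716  0.2563] [-0.      0.3433  0.9392  0.0001]
block_top [256.1, 178.9] 0.91 [ 0.4321 -0.2729  0.1   ]
port_face [256.2, 148.1] 0.92 [ 0.4159 -0.2588  0.05  ]
bed_edge [395.5, 54.2] 0.76 [ 0.4388 -0.0422  0.01  ]
end_stop [388.2, 180.3] 0.61 [ 0.5684 -0.1516  0.01  ]
rail_mouth [397.2, 135.5] 0.82 [ 0.5258 -0.1064  0.01  ]
```

View pics/w1.png

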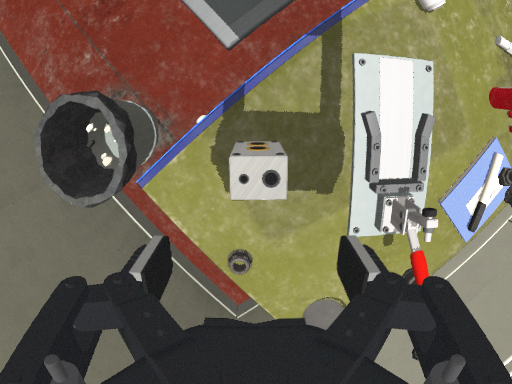

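Request:
play_rows --pt "-2 0 50 0 1" --pt "-2 0 105 0 1" --pt "-2 0 155 0 1" --pt "-2 0 180 0 1" --pt "-2 0 180 0 1" --pt "-2 0 180 0 -1" --pt "-2 0 180 0 -1" --pt "-2 0 180 0 -1" --pt "-2 0 180 0 -1" --pt "-2 0 180 0 -1"

```text
time: 4.82
tool_pos: [0.4336, -0.2719, 0.078]
tool_rot: [0.001, 0.342, 0.94, -0.0]
contact_force: [0.4, 2.1, 7.1]
grip_width: 0.0552
```

```bash
python3 - <<'E'
from h import *
np.set_printoptions(precision=4,suppress=True)
p=shot('side','s2.png');s=ctrl.read_state();print(s['time'],s['tool_pos'],s['tool_rot'],s['grip_width'],s['contact_force'])
E
```

```text
4.875 [ 0.4337 -0.2719  0.078 ] [ 0.0013  0.3417  0.9398 -0.0003] 0.055550488272506165 [-0.1731  2.3911  6.3107]
```

View pics/s2.png

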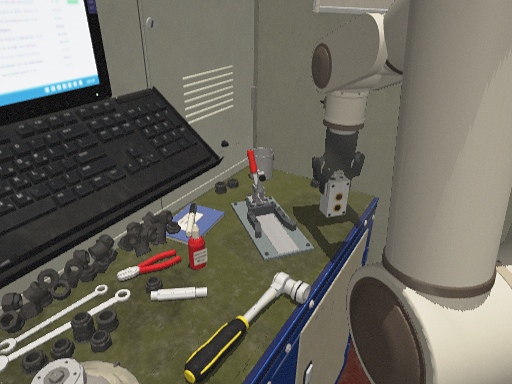

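```bash
python3 - <<'E'
import cv2
a=cv2.imread('pics/w1.png')[40:250,335:450];cv2.imwrite('pics/c3.png',cv2.resize(a,None,fx=2.8,fy=2.8,interpolation=cv2.INTER_CUBIC))
a=cv2.imread('pics/scene0.png')[190:240,200:310];cv2.imwrite('pics/c4.png',cv2.resize(a,None,fx=7,fy=7,interpolation=cv2.INTER_CUBIC))
E
```

```text
(no output)
```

View pics/c3.png

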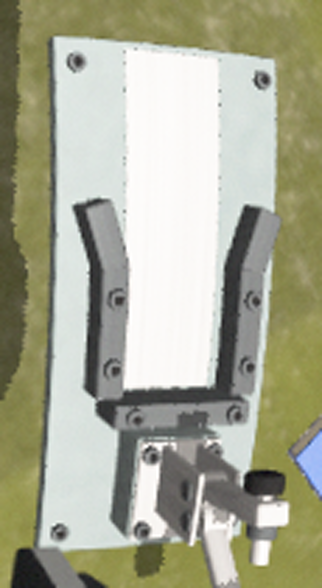

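View pics/c4.png

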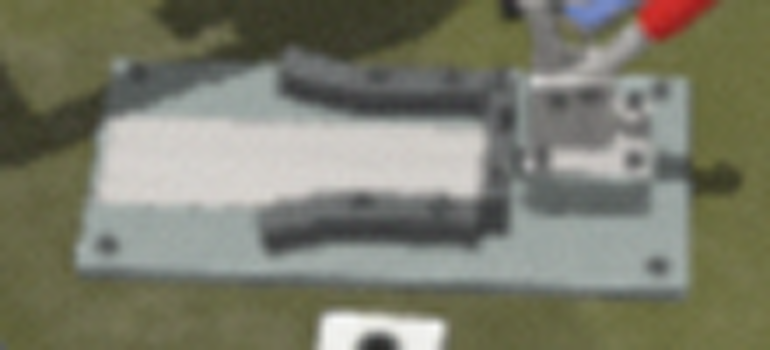

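```bash
python3 - <<'E'
from h import *
from scipy.spatial.transform import Rotation as Ro
np.set_printoptions(precision=4,suppress=True)
def M(q,t):
    T=np.eye(4);T[:3,:3]=Ro.from_quat([q[1],q[2],q[3],q[0]]).as_matrix();T[:3,3]=t;return T
w=ctrl.read_camera('wrist');s=ctrl.read_state();sc=ctrl.read_camera('scene')
E=np.eye(4);E[:3,:3]=w['R'];E[:3,3]=w['t']
X=E@M(s['tool_rot'],s['tool_pos'])   # cam<-tool
np.save('X.npy',X)
T1=M([0,.3433,.9392,0.0001],[ 0.4306,-0.2716,0.2563])
E1=X@np.linalg.inv(T1);p=dict(mtx=w['mtx'],R=E1[:3,:3],t=E1[:3,3])
def rep(c):
    A,B,C=c[:3];print(np.array(c)[:,:2],'mid',(A+B)/2,'w',np.linalg.norm(A-B))
    for D in(C-A,A-B): print(np.linalg.norm(D),np.degrees(np.arctan2(D[1],D[0])))
rep([atz(wray(p,(335+x/2.8,40+y/2.8)),.01) for x,y in[(274,60),(51,37),(37,547)]])
rep([atz(ray(sc,(200+x/7,190+y/7)),.01) for x,y in[(115,60),(78,270),(688,292),(690,80)]])
T0=M([0,.7071,.7071,0],[.575,0,.2563]);E0=X@np.linalg.inv(T0);p=dict(mtx=w['mtx'],R=E0[:3,:3],t=E0[:3,3])
for uv in[(85,115),(133,115),(108,132),(108,100)]: print('head',atz(wray(p,uv),.02))
E
```

```text
[[ 0.4794  0.0042]
 [ 0.4056 -0.0901]
 [ 0.5984 -0.241 ]] mid [ 0.4425 -0.043   0.01  ] w 0.11976405689661812
0.27250165858779946 -64.10898411907851
0.11976405689661812 51.9454128518959
[[ 0.4772  0.0007]
 [ 0.4033 -0.0951]
 [ 0.599  -0.2474]
 [ 0.6735 -0.1532]] mid [ 0.4403 -0.0472  0.01  ] w 0.1210016392272753
0.2763858408880812 -63.861154281492695
0.1210016392272753 52.37124029529936
head [0.3514 0.0653 0.02  ]
head [0.4235 0.0598 0.02  ]
head [0.3857 0.0403 0.02  ]
head [0.3886 0.0817 0.02  ]
```

Request:
play_rows --pt "0 0 -30 0 -1" --pt "0 0 -60 0 -1" --pt "30 30 -60 0 -1" --pt "65 62 -60 -1 -1" --pt "100 95 -60 -2 -1" --pt "135 130 -60 -2 -1" --pt "165 160 -60 -2 -1" --pt "187 180 -60 -2 -1" --pt "187 180 -60 -2 -1" --pt "187 180 -50 -2 -1" --pt "187 180 -40 -2 -1" --pt "187 180 -40 -2 -1"

```text
time: 6.48
tool_pos: [0.4053, -0.0142, 0.1164]
tool_rot: [0.0, 0.326, 0.945, -0.0]
contact_force: [-0.7, -1.1, -4.5]
grip_width: 0.0556
```

```bash
python3 - <<'E'
from h import *
np.set_printoptions(precision=4,suppress=True)
for n in('wrist','scene','side'):
    p=shot(n,n+'3.png')
    for l in ('block_foot','block_top','bed_edge','port_face'):
        for r in ctrl.mark_of(p,l)[:1]: print(n,l,r['centre'],r['confidence'])
s=ctrl.read_state();print(s['time'],s['tool_pos'],s['tool_rot'],s['grip_width'],s['contact_force'])
import cv2
a=cv2.imread('pics/wrist3.png');b=cv2.resize(cv2.imread('pics/scene3.png')[150:260,160:320],None,fx=4.5,fy=4.5,interpolation=cv2.INTER_CUBIC)
cv2.imwrite('pics/c5.png',b)
E
```

```text
wrist block_top [255.2, 293.5] 0.63
scene block_foot [195.1, 199.6] 0.71
scene block_top [194.6, 178.7] 0.98
scene bed_edge [210.1, 214.9] 0.79
scene port_face [184.1, 191.1] 0.82
side block_foot [301.7, 254.1] 0.89
side block_top [303.5, 215.1] 0.89
side bed_edge [287.7, 250.5] 0.84
side port_face [303.3, 240.8] 0.77
7.225 [ 0.4058 -0.0138  0.1176] [ 0.0012  0.3252  0.9456 -0.0004] 0.05524624680270164 [ 0.471  -0.3139 -5.0148]
```

View pics/wrist3.png

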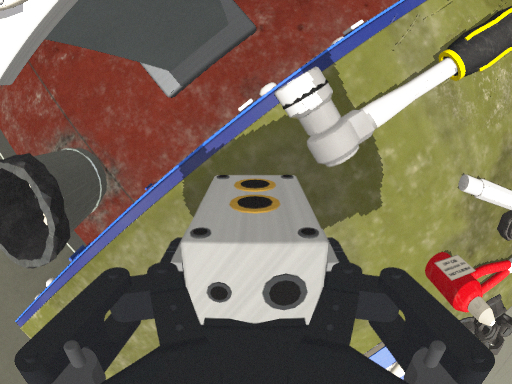

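View pics/c5.png

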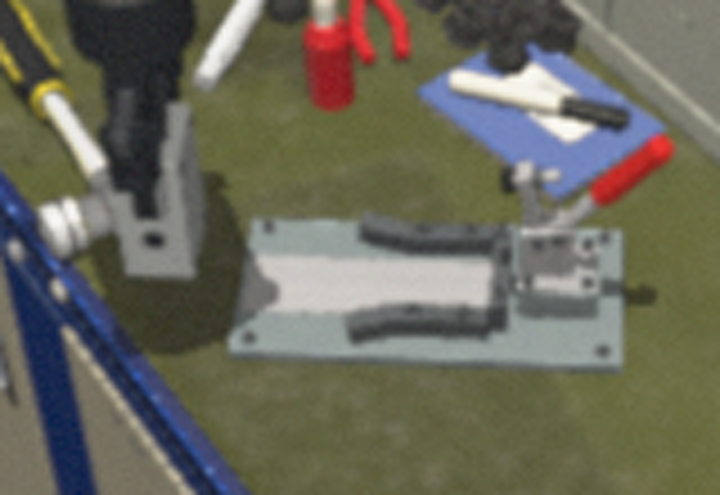

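View pics/side3.png

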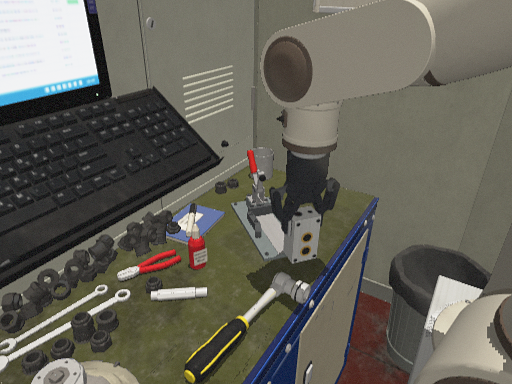

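```bash
python3 - <<'E'
from h import *
np.set_printoptions(precision=2,suppress=True)
X=np.load('X.npy');p=ctrl.read_camera('wrist')
K=p['mtx'];pp=dict(mtx=K,R=X[:3,:3],t=X[:3,3]) # rays in tool frame
def at(uv,z):
    c,d=wray(pp,uv);return 1000*(c+d*(z-c[2])/d[2])
print('top c',at((255.2,293.5),-.022))
for uv in[(222,177),(295,175)]:print('footport',at(uv,.078))
for uv in[(184,242),(330,241)]:print('topport',at(uv,-.022))
for uv in[(204,323),(308,320)]:print('topfar',at(uv,-.022))
E
```

```text
top c [  0.34  -0.13 -22.  ]
footport [ 21.09 -22.48  78.  ]
footport [22.45 27.34 78.  ]
topport [ 23.25 -26.23 -22.  ]
topport [ 23.53  27.33 -22.  ]
topfar [-16.66 -22.09 -22.  ]
topfar [-15.01  22.38 -22.  ]
```

Request:
play_rows --pt "-10 0 12 0 -1" --pt "-17 0 28 0 -1" --pt "-19 0 35 0 -1" --pt "-19 0 35 0 -1" --pt "-21 0 35 0 -1" --pt "-21 0 35 0 -1"

```text
time: 8.02
tool_pos: [0.4227, -0.0268, 0.0831]
tool_rot: [0.002, 0.325, 0.946, -0.0]
contact_force: [-0.0, 0.3, -5.1]
grip_width: 0.0555
```

```bash
python3 - <<'E'
from h import *
np.set_printoptions(precision=4,suppress=True)
p=shot('scene','scene4.png');q=shot('side','side4.png')
s=ctrl.read_state();print(s['time'],s['tool_pos'],s['tool_rot'],s['grip_width'],s['contact_force'])
import cv2
a=cv2.resize(cv2.imread('pics/scene4.png')[180:240,180:240],None,fx=7,fy=7,interpolation=cv2.INTER_CUBIC)
b=cv2.resize(cv2.imread('pics/side4.png')[210:270,270:320],None,fx=7,fy=7,interpolation=cv2.INTER_CUBIC)
cv2.imwrite('pics/c6.png',np.hstack([a,b]))
E
```

```text
8.125 [ 0.4226 -0.0267  0.0829] [ 0.0015  0.3252  0.9457 -0.0003] 0.055212491802468476 [-0.8596 -0.4584 -5.0366]
```

View pics/c6.png

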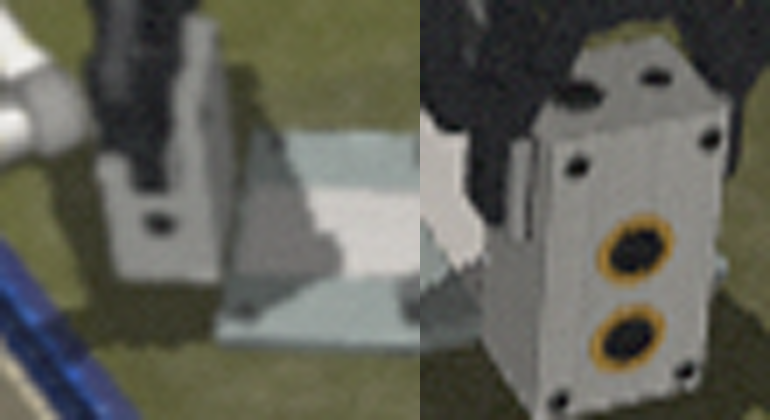

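Request:
play_rows --pt "-1 0 2 0 -1" --pt "-2 0 2 0 -1" --pt "-3 0 2 0 -1" --pt "-3 0 2 0 -1"

```text
time: 8.62
tool_pos: [0.4249, -0.0285, 0.0809]
tool_rot: [0.001, 0.325, 0.946, -0.0]
contact_force: [-1.1, 0.4, -4.9]
grip_width: 0.055
```

Request:
play_rows --pt "-1 0 1 0 -1" --pt "-1 0 1 0 -1"

```text
time: 8.88
tool_pos: [0.4251, -0.0288, 0.0796]
tool_rot: [0.0, 0.325, 0.946, -0.0]
contact_force: [-3.6, 4.3, -3.9]
grip_width: 0.0553
```

Request:
play_rows --pt "-1 0 0 0 -1" --pt "-1 0 0 0 -1"

```text
time: 9.12
tool_pos: [0.4253, -0.0289, 0.0793]
tool_rot: [-0.001, 0.325, 0.946, 0.0]
contact_force: [-5.2, 5.1, -2.7]
grip_width: 0.0555
```

Request:
play_rows --pt "1 0 0 0 -1" --pt "1 0 1 0 -1" --pt "1 0 1.5 0 -1" --pt "1 0 1.5 0 -1"

```text
time: 9.62
tool_pos: [0.4247, -0.0284, 0.078]
tool_rot: [-0.0, 0.325, 0.946, 0.0]
contact_force: [-1.0, 0.2, 1.7]
grip_width: 0.055
```

Request:
play_rows --pt "0 0 0 0 0.2" --pt "0 0 0 0 1" --pt "0 0 0 0 1" --pt "0 0 0 0 1" --pt "0 0 -10 0 1" --pt "0 0 -60 0 1" --pt "0 0 -110 0 1" --pt "0 0 -110 0 1"

```text
time: 10.62
tool_pos: [0.4261, -0.0288, 0.1923]
tool_rot: [0.003, 0.325, 0.946, 0.0]
contact_force: [-0.1, 0.7, -0.2]
grip_width: 0.0851
```

```bash
python3 - <<'E'
from h import *
np.set_printoptions(precision=4,suppress=True)
p=shot('scene','scene5.png');q=shot('side','side5.png');w=shot('wrist','wrist5.png')
s=ctrl.read_state();print(s['time'],s['tool_pos'],s['tool_rot'],s['grip_width'],s['contact_force'])
import cv2
a=cv2.resize(cv2.imread('pics/scene5.png')[180:240,180:240],None,fx=7,fy=7,interpolation=cv2.INTER_CUBIC)
b=cv2.resize(cv2.imread('pics/side5.png')[210:270,270:320],None,fx=7,fy=7,interpolation=cv2.INTER_CUBIC)
cv2.imwrite('pics/c7.png',np.hstack([a,b]))
E
```

```text
10.775 [ 0.4245 -0.0284  0.1878] [-0.0004  0.3253  0.9456  0.0001] 0.08519319198232199 [0.0298 0.5074 1.0427]
```

View pics/c7.png

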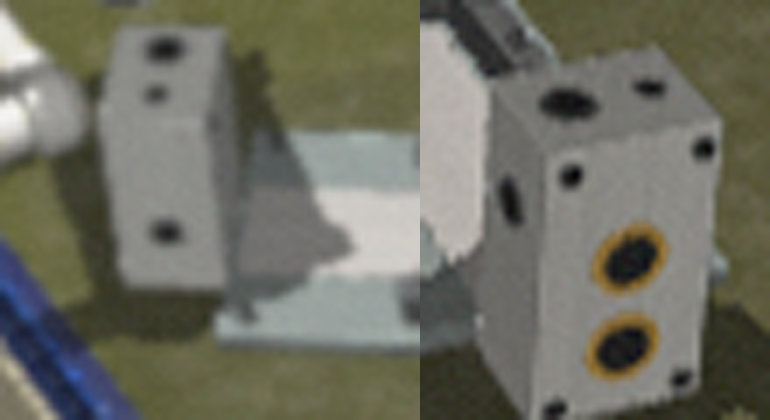

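View pics/wrist5.png

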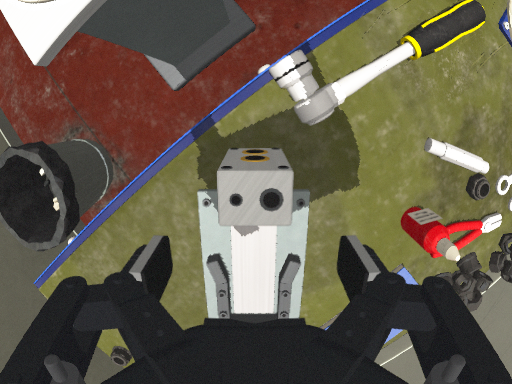

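Request:
play_rows --pt "25 0 0 0 -0.3" --pt "50 0 0 0 -0.3" --pt "50 0 30 0 -0.3" --pt "50 0 70 0 -0.3" --pt "50 0 88 0 -0.3" --pt "50 0 88 0 -0.3" --pt "45 0 88 0 -0.3" --pt "42 0 88 0 -0.3" --pt "39 0 88 0 -0.3" --pt "37 0 88 0 -0.3" --pt "35 0 88 0 -0.3" --pt "35 0 88 0 -0.3"

```text
time: 12.28
tool_pos: [0.3969, -0.0069, 0.0999]
tool_rot: [-0.0, 0.325, 0.946, 0.0]
contact_force: [-0.1, -0.1, 0.6]
grip_width: 0.0302
```

```bash
python3 - <<'E'
from h import *
np.set_printoptions(precision=4,suppress=True)
q=shot('side','side6.png');w=shot('scene','scene6.png')
s=ctrl.read_state();print(s['time'],s['tool_pos'],s['tool_rot'],s['grip_width'],s['contact_force'])
a=cv2.resize(cv2.imread('pics/scene6.png')[150:240,170:240],None,fx=5.5,fy=5.5,interpolation=cv2.INTER_CUBIC)
b=cv2.resize(cv2.imread('pics/side6.png')[190:280,265:325],None,fx=5.5,fy=5.5,interpolation=cv2.INTER_CUBIC)
cv2.imwrite('pics/c8.png',np.hstack([a,b]))
E
```

```text
12.375 [ 0.3968 -0.0068  0.0999] [-0.0005  0.3253  0.9456  0.0001] 0.030080136678497172 [-0.26   -0.3555 -0.5728]
```

View pics/c8.png

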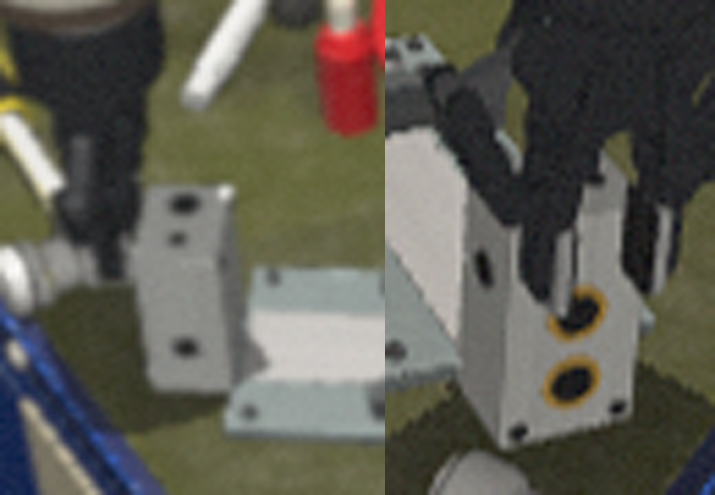

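Request:
play_rows --pt "-3 0 0 0 -0.3" --pt "-6 0 0 0 -0.3" --pt "-9 0 0 0 -0.3" --pt "-12 0 0 0 -0.3" --pt "-15 0 0 0 -0.3" --pt "-18 0 0 0 -0.3" --pt "-21 0 0 0 -0.3" --pt "-24 0 0 0 -0.3"

```text
time: 13.38
tool_pos: [0.4159, -0.0217, 0.0998]
tool_rot: [-0.0, 0.325, 0.946, 0.0]
contact_force: [-1.3, 1.2, 1.9]
grip_width: 0.0299
```

```bash
python3 - <<'E'
from h import *
np.set_printoptions(precision=4,suppress=True)
q=shot('side','side7.png');w=shot('scene','scene7.png')
s=ctrl.read_state();print(s['time'],s['tool_pos'],s['tool_rot'],s['grip_width'],s['contact_force'])
a=cv2.resize(cv2.imread('pics/scene7.png')[150:240,170:240],None,fx=5.5,fy=5.5,interpolation=cv2.INTER_CUBIC)
b=cv2.resize(cv2.imread('pics/side7.png')[190:280,265:325],None,fx=5.5,fy=5.5,interpolation=cv2.INTER_CUBIC)
cv2.imwrite('pics/c9.png',np.hstack([a,b]))
E
```

```text
13.475 [ 0.4159 -0.0218  0.0998] [-0.0004  0.3253  0.9456  0.0001] 0.029817649045403995 [-0.2814  0.1853  0.0879]
```

View pics/c9.png

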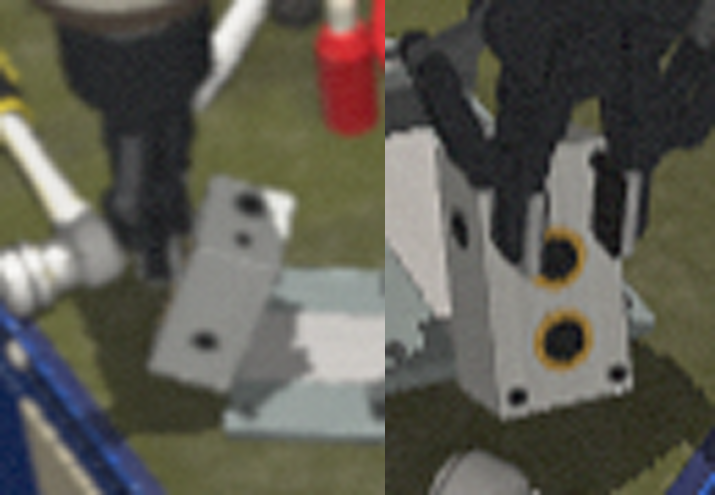

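Tipping straight over the edge, no sideways turn. Pushing on past balance.

Request:
play_rows --pt "-3 0 0 0 -0.3" --pt "-6 0 0 0 -0.3" --pt "-9 0 0 0 -0.3" --pt "-12 0 0 0 -0.3" --pt "-12 0 0 0 -0.3" --pt "-12 0 0 0 -0.3" --pt "-12 0 0 0 -0.3"

```text
time: 14.35
tool_pos: [0.4253, -0.0291, 0.0998]
tool_rot: [-0.0, 0.325, 0.946, 0.0]
contact_force: [0.7, -0.3, -0.8]
grip_width: 0.0301
```

```bash
python3 - <<'E'
from h import *
np.set_printoptions(precision=4,suppress=True)
q=shot('side','side8.png');w=shot('scene','scene8.png')
s=ctrl.read_state();print(s['time'],s['tool_pos'],s['tool_rot'],s['grip_width'],s['contact_force'])
a=cv2.resize(cv2.imread('pics/scene8.png')[150:240,170:240],None,fx=5.5,fy=5.5,interpolation=cv2.INTER_CUBIC)
b=cv2.resize(cv2.imread('pics/side8.png')[190:280,265:325],None,fx=5.5,fy=5.5,interpolation=cv2.INTER_CUBIC)
cv2.imwrite('pics/c10.png',np.hstack([a,b]))
E
```

```text
14.45 [ 0.4253 -0.0291  0.0998] [-0.0004  0.3253  0.9456  0.    ] 0.029875668649033137 [-0.118   0.5322  0.3265]
```

View pics/c10.png

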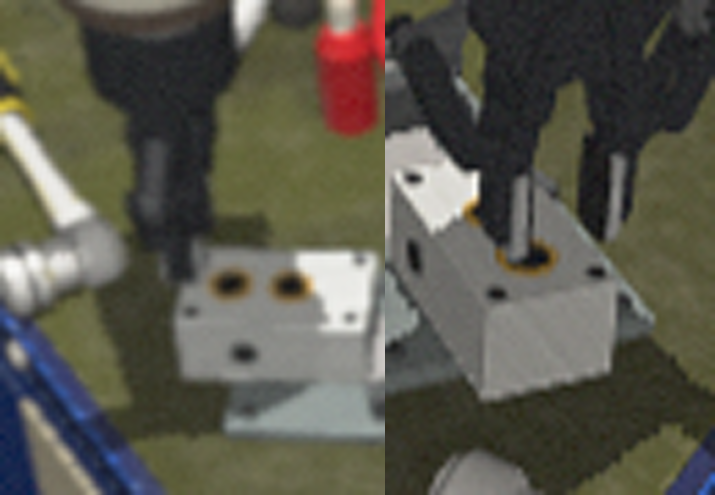

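Request:
play_rows --pt "0 0 -10 0 -0.3" --pt "15 0 -10 0 -0.3" --pt "30 0 -10 0 -0.3" --pt "30 0 -10 0 -0.3"

```text
time: 14.95
tool_pos: [0.4007, -0.0098, 0.1098]
tool_rot: [-0.0, 0.325, 0.946, 0.0]
contact_force: [0.6, -0.1, 0.2]
grip_width: 0.03
```

```bash
python3 - <<'E'
from h import *
np.set_printoptions(precision=4,suppress=True)
w=shot('wrist','wrist9.png')
s=ctrl.read_state();print(s['time'],s['tool_pos'],s['tool_rot'],s['grip_width'],s['contact_force'])
o=np.array([.4425,-.043,0]);c,n=np.cos(np.radians(-38)),np.sin(np.radians(-38))
F=lambda X:np.array([[c,n,0],[-n,c,0],[0,0,1]])@(X-o)
print('tcp F',F(s['tool_pos']))
for l,z in(('block_foot',.032),('port_face',.054),('block_top',.032),('bed_edge',.01),('end_stop',.01)):
    for r in ctrl.mark_of(w,l)[:1]: print(l,r['centre'],r['confidence'],F(atz(wray(w,r['centre']),z)))
E
```

```text
15.0 [ 0.4013 -0.0102  0.1099] [-0.0001  0.3249  0.9457  0.0001] 0.02969476514202763 [ 0.38   -0.6612  0.0816]
tcp F [-0.0527  0.0005  0.1099]
block_foot [258.4, 237.3] 0.57 [-0.029   0.0029  0.032 ]
port_face [252.8, 309.8] 0.7 [ 0.0214 -0.0012  0.054 ]
```

View pics/wrist9.png

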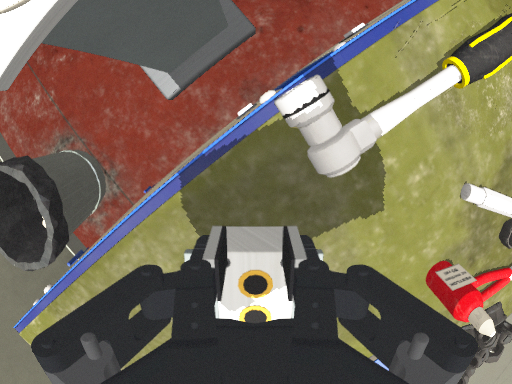

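Request:
play_rows --pt "0 0 30 0 -0.3" --pt "0 0 60 0 -0.3" --pt "0 0 66 0 -0.3" --pt "0 0 66 0 -0.3" --pt "-5 0 66 0 -0.3" --pt "-10 0 66 0 -0.3" --pt "-14 0 66 0 -0.3" --pt "-18 0 66 0 -0.3" --pt "-22 0 66 0 -0.3" --pt "-26 0 66 0 -0.3" --pt "-30 0 66 0 -0.3" --pt "-35 0 66 0 -0.3" --pt "-40 0 66 0 -0.3"

```text
time: 16.88
tool_pos: [0.4335, -0.0355, 0.0437]
tool_rot: [-0.001, 0.325, 0.946, 0.0]
contact_force: [-4.0, 3.4, 4.4]
grip_width: 0.0299
```

```bash
python3 - <<'E'
from h import *
np.set_printoptions(precision=4,suppress=True)
q=shot('side','side10.png');w=shot('scene','scene10.png')
s=ctrl.read_state();print(s['time'],s['tool_pos'],s['tool_rot'],s['grip_width'],s['contact_force'])
a=cv2.resize(cv2.imread('pics/scene10.png')[150:240,190:290],None,fx=4.5,fy=4.5,interpolation=cv2.INTER_CUBIC)
b=cv2.resize(cv2.imread('pics/side10.png')[190:280,245:315],None,fx=4.5,fy=4.5,interpolation=cv2.INTER_CUBIC)
cv2.imwrite('pics/c11.png',np.hstack([a,b]))
E
```

```text
16.975 [ 0.4339 -0.0358  0.0437] [-0.0001  0.3255  0.9455 -0.    ] 0.029739865994859817 [-0.4693 -0.4937  0.4905]
```

View pics/c11.png

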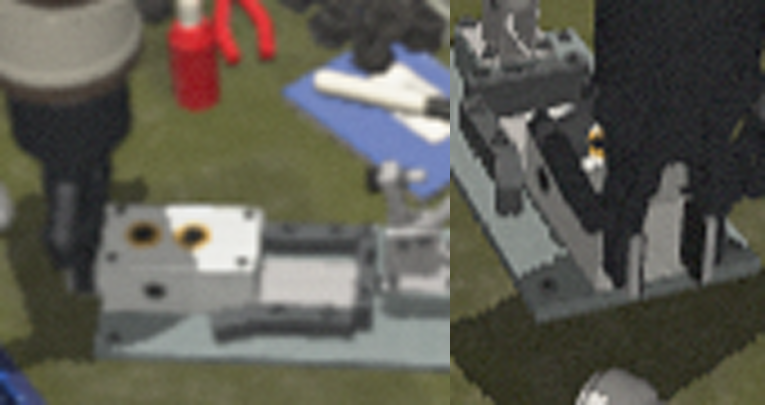

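Request:
play_rows --pt "-4 0 0 0 -0.3" --pt "-8 0 0 0 -0.3" --pt "-12 0 0 0 -0.3" --pt "-17 0 0 0 -0.3" --pt "-22 0 0 0 -0.3" --pt "-27 0 0 0 -0.3" --pt "-32 0 0 0 -0.3" --pt "-37 0 0 0 -0.3" --pt "-42 0 0 0 -0.3" --pt "-47 0 0 0 -0.3" --pt "-52 0 0 0 -0.3" --pt "-56 0 0 0 -0.3" --pt "-58 0 0 0 -0.3" --pt "-60 0 0 0 -0.3"

```text
time: 18.73
tool_pos: [0.4812, -0.0728, 0.0438]
tool_rot: [-0.0, 0.325, 0.946, -0.0]
contact_force: [-2.0, 1.0, -0.6]
grip_width: 0.0301
```

Request:
play_rows --pt "-2 0 0 0 -0.3" --pt "-3 0 0 0 -0.3" --pt "-3 0 0 0 -0.3"

```text
time: 19.1
tool_pos: [0.4837, -0.0747, 0.0438]
tool_rot: [-0.0, 0.325, 0.946, -0.0]
contact_force: [-0.6, 0.9, -1.0]
grip_width: 0.0299
```

Request:
play_rows --pt "-1 0 0 0 -0.3" --pt "-2 0 0 0 -0.3" --pt "-2 0 0 0 -0.3"

```text
time: 19.48
tool_pos: [0.4838, -0.0748, 0.0438]
tool_rot: [-0.002, 0.325, 0.946, 0.0]
contact_force: [-17.9, 13.7, 15.7]
grip_width: 0.0293
```

Request:
play_rows --pt "-1 0 0 0 -0.3" --pt "-2 0 0 0 -0.3" --pt "-2 0 0 0 -0.3"

```text
time: 19.85
tool_pos: [0.4838, -0.0748, 0.0437]
tool_rot: [-0.004, 0.325, 0.946, 0.001]
contact_force: [-19.0, 14.5, 16.3]
grip_width: 0.0304
```

Request:
play_rows --pt "5 0 0 0 -0.3" --pt "15 0 0 0 -0.3" --pt "20 0 -40 0 -0.5" --pt "15 0 -95 0 -1" --pt "10 0 -150 0 -1" --pt "0 0 -190 0 -1" --pt "-50 0 -200 0 -1" --pt "-105 0 -200 0 -1" --pt "-160 0 -200 0 -1" --pt "-195 0 -200 0 -1" --pt "-208 0 -200 0 -1" --pt "-208 0 -200 0 -1"

```text
time: 21.35
tool_pos: [0.6491, -0.2035, 0.2415]
tool_rot: [-0.004, 0.325, 0.946, 0.001]
contact_force: [-0.7, -0.3, -0.6]
grip_width: -0.0001
```

```bash
cat >> h.py <<'E'
o=np.array([.4425,-.043,0]);_c,_n=np.cos(np.radians(-38)),np.sin(np.radians(-38))
RF=np.array([[_c,_n,0],[-_n,_c,0],[0,0,1]])
F=lambda X:RF@(np.asarray(X)-o)
def cr(fn,y0,y1,x0,x1,f): return cv2.resize(cv2.imread('pics/'+fn)[y0:y1,x0:x1],None,fx=f,fy=f,interpolation=cv2.INTER_CUBIC)
E
python3 - <<'E'
from h import *
np.set_printoptions(precision=4,suppress=True)
P={n:shot(n,n+'12.png') for n in('side','scene','wrist')}
s=ctrl.read_state();print(s['time'],s['tool_pos'],F(s['tool_pos']),s['tool_rot'],s['grip_width'],s['contact_force'])
for l in('handle_grip','clamp_pad','block_foot','handle_hinge'):
    for n in P:
        for r in ctrl.mark_of(P[n],l)[:1]: print(n,l,r['centre'],r['confidence'])
cv2.imwrite('pics/c12.png',np.hstack([cr('scene12.png',150,240,190,310,4),cr('side12.png',140,230,235,310,4)]))
# predicted projections
Fi=lambda X:RF.T@np.array(X)+o
for n in('scene','side'):
  for a in(50,47,43): 
    X=Fi([.208+.098*np.cos(np.radians(a)),0,.071+.098*np.sin(np.radians(a))]);print(n,a,proj(P[n],X))
E
```

```text
21.5 [ 0.6486 -0.2028  0.2425] [0.2608 0.001  0.2425] [-0.0039  0.3251  0.9457  0.0009] 5.486291099610326e-05 [ 0.1405 -0.2372  0.2326]
side handle_grip [255.2, 162.0] 0.45
scene handle_grip [298.9, 188.1] 0.76
wrist handle_grip [193.3, 256.2] 0.7
side clamp_pad [255.3, 185.1] 0.5
scene clamp_pad [269.9, 189.0] 0.51
wrist clamp_pad [253.5, 82.0] 0.55
side block_foot [278.0, 229.4] 0.88
scene block_foot [235.4, 205.0] 0.9
side handle_hinge [256.8, 184.5] 0.58
scene handle_hinge [280.9, 199.4] 0.87
wrist handle_hinge [254.4, 124.1] 0.96
scene 50 [308.5561 181.0011]
scene 47 [309.9025 181.9618]
scene 43 [311.5776 183.3156]
side 50 [248.7294 149.5367]
side 47 [248.239  150.2118]
side 43 [247.6272 151.2484]
```

View pics/c12.png

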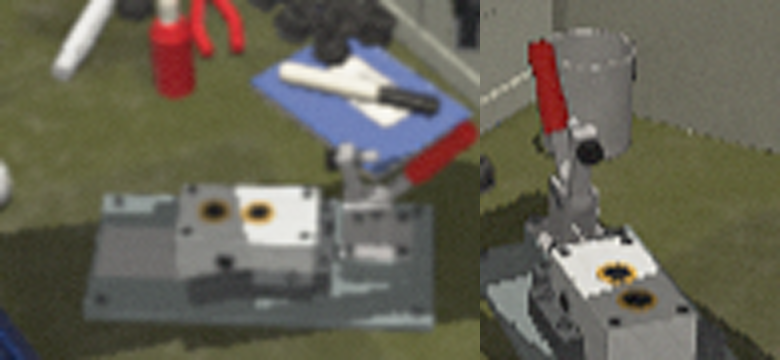

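View pics/wrist12.png

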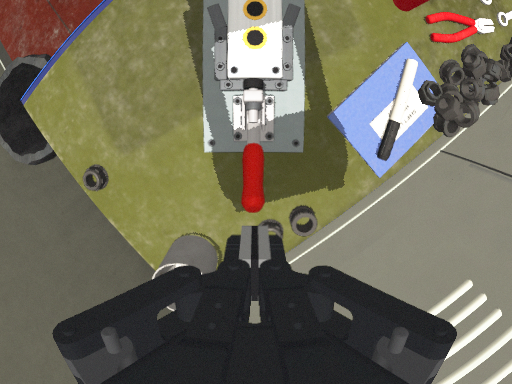

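```bash
python3 - <<'E'
from h import *
np.set_printoptions(precision=4,suppress=True)
p=ctrl.read_camera('scene');w=ctrl.read_camera('wrist')
print('tin',F(atz(ray(p,(349.9,244.2)),0)))
for z,uv in((.145,(253,208)),(.10,(253,146)),(.12,(253,175))): print(z,F(atz(wray(w,uv),z)))
for uv in((253,70),(253,84)): print('block top edge/stop',F(atz(wray(w,uv),.054)),F(atz(wray(w,uv),.036)))
q=ctrl.read_camera('side')
E
```

```text
tin [ 0.3921 -0.0945  0.    ]
0.145 [ 0.2696 -0.0009  0.145 ]
0.1 [ 0.2284 -0.001   0.1   ]
0.12 [ 0.2497 -0.001   0.12  ]
block top edge/stop [ 0.1566 -0.0012  0.054 ] [ 0.1547 -0.0013  0.036 ]
block top edge/stop [ 0.1711 -0.0012  0.054 ] [ 0.1701 -0.0013  0.036 ]
```

Request:
play_rows --pt "21 -1.5 40 0 -1" --pt "21 -1.5 72 0 -1" --pt "21 -1.5 78 0 -1" --pt "21 -1.5 82 0 -1" --pt "18 -1.5 85 0 -1" --pt "15 -1.5 89 0 -1" --pt "12 -1.5 92 0 -1" --pt "10 -1.5 96 0 -1" --pt "7 -1.5 100 0 -1" --pt "5 -1.5 104 0 -1"

```text
time: 23.5
tool_pos: [0.6447, -0.202, 0.1395]
tool_rot: [-0.003, 0.325, 0.946, 0.001]
contact_force: [0.8, -0.8, 7.5]
grip_width: 0.0001
```

```bash
python3 - <<'E'
from h import *
np.set_printoptions(precision=4,suppress=True)
P={n:shot(n,n+'13.png') for n in('side','scene')}
s=ctrl.read_state();print(s['time'],s['tool_pos'],F(s['tool_pos']),s['tool_rot'],s['contact_force'])
cv2.imwrite('pics/c13.png',np.hstack([cr('scene13.png',150,240,210,330,4),cr('side13.png',140,230,235,310,4)]))
E
```

```text
23.6 [ 0.6445 -0.2019  0.139 ] [ 0.257  -0.0009  0.139 ] [-0.003   0.3254  0.9456  0.0007] [ 0.5953 -0.7945  3.5845]
```

View pics/c13.png

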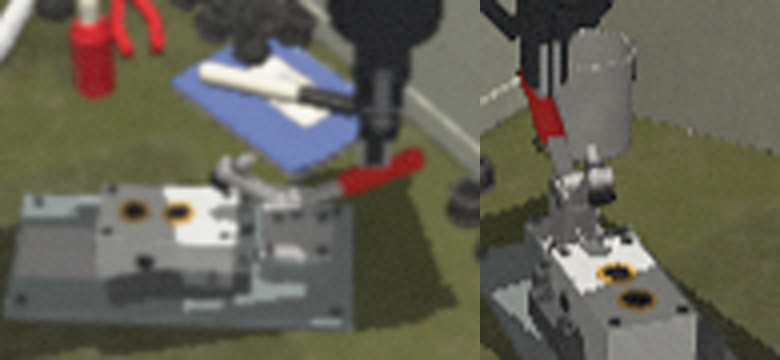

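Request:
play_rows --pt "-1 0 4 0 -1" --pt "-2 0 8 0 -1" --pt "-3 0 12 0 -1" --pt "-4 0 16 0 -1" --pt "-5 0 20 0 -1" --pt "-5 0 22 0 -1" --pt "-5 0 24 0 -1" --pt "-5 0 24 0 -1"

```text
time: 24.6
tool_pos: [0.6493, -0.2056, 0.1163]
tool_rot: [-0.002, 0.325, 0.946, 0.0]
contact_force: [2.3, -1.7, 4.4]
grip_width: -0.0001
```

Request:
play_rows --pt "0 0 2 0 -1" --pt "0 0 3 0 -1" --pt "0 0 3 0 -1"

```text
time: 24.98
tool_pos: [0.6499, -0.2061, 0.1142]
tool_rot: [-0.001, 0.325, 0.946, 0.0]
contact_force: [-0.3, -0.9, 6.2]
grip_width: -0.0001
```

Request:
play_rows --pt "0 0 2 0 -1" --pt "0 0 3 0 -1" --pt "0 0 3 0 -1"

```text
time: 25.35
tool_pos: [0.6503, -0.2063, 0.113]
tool_rot: [0.0, 0.326, 0.946, 0.0]
contact_force: [-5.8, 2.6, 16.2]
grip_width: 0.0003
```

Request:
play_rows --pt "0 0 2 0 -1" --pt "0 0 3 0 -1" --pt "0 0 3 0 -1"

```text
time: 25.72
tool_pos: [0.6505, -0.2063, 0.1126]
tool_rot: [0.001, 0.325, 0.946, 0.0]
contact_force: [-13.4, 5.6, 26.4]
grip_width: 0.0002
```

```bash
python3 - <<'E'
from h import *
np.set_printoptions(precision=4,suppress=True)
P={n:shot(n,n+'14.png') for n in('side','scene')}
s=ctrl.read_state();print(s['time'],s['tool_pos'],F(s['tool_pos']),s['tool_rot'],s['contact_force'])
cv2.imwrite('pics/c14.png',np.hstack([cr('scene14.png',150,240,210,330,4),cr('side14.png',140,230,235,310,4)]))
E
```

```text
25.825 [ 0.6505 -0.2063  0.1126] [ 0.2644 -0.0007  0.1126] [0.001  0.3255 0.9456 0.0001] [-12.5787   5.9793  26.3983]
```

View pics/c14.png

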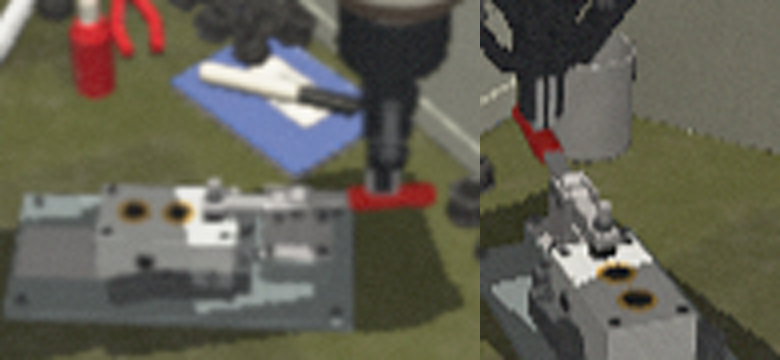

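Request:
play_rows --pt "0 0 -5 0 -1" --pt "0 0 -40 0 -1" --pt "0 0 -90 0 -1" --pt "20 0 -130 0 -1" --pt "40 0 -140 0 -1" --pt "40 0 -140 0 -1"

```text
time: 26.58
tool_pos: [0.6186, -0.1813, 0.2541]
tool_rot: [0.002, 0.325, 0.946, 0.0]
contact_force: [0.3, 0.1, 0.1]
grip_width: 0.0
```

```bash
python3 - <<'E'
from h import *
np.set_printoptions(precision=4,suppress=True)
P={n:shot(n,n+'15.png') for n in('side','scene','wrist')}
s=ctrl.read_state();print(s['time'],F(s['tool_pos']),s['contact_force'])
cv2.imwrite('pics/c15.png',np.hstack([cr('scene15.png',150,240,210,330,4),cr('side15.png',140,230,235,310,4)]))
Fi=lambda X:RF.T@np.array(X)+o
for l in('handle_grip','clamp_pad','block_foot','port_face','tin_cup','locker_bottle','ratchet'):
    rs=[]
    for n in P:
        for r in ctrl.mark_of(P[n],l)[:1]:
            print(n,l,r['centre'],round(r['confidence'],2))
            if r['confidence']>.5: rs.append((wray if n=='wrist' else ray)(P[n],r['centre']))
    if len(rs)>1: X,e=tri(rs);print('  ',F(X),X,np.array(e))
E
```

```text
26.725 [ 0.2245 -0.0009  0.2518] [1.0572 0.0474 0.287 ]
scene handle_grip [302.5, 200.6] 0.61
wrist handle_grip [253.4, 212.6] 0.77
   [ 0.2629 -0.0038  0.0774] [ 0.6473 -0.2079  0.0774] [0.0055 0.0055]
side block_foot [277.4, 229.2] 0.57
scene block_foot [234.3, 204.8] 0.77
wrist block_foot [256.4, 25.5] 0.8
   [0.063  0.0035 0.0336] [ 0.4943 -0.0791  0.0336] [0.0031 0.0044 0.004 ]
side port_face [270.8, 209.7] 0.62
scene port_face [249.8, 202.0] 0.92
wrist port_face [254.0, 63.5] 0.96
   [ 0.1107 -0.0004  0.0556] [ 0.5295 -0.1115  0.0556] [0.0008 0.0028 0.003 ]
side tin_cup [261.7, 175.0] 0.73
scene tin_cup [350.1, 241.7] 0.86
wrist tin_cup [196.9, 272.3] 0.94
   [ 0.394  -0.0866  0.0019] [ 0.6996 -0.3538  0.0019] [0.0003 0.001  0.0013]
side locker_bottle [199.6, 264.1] 0.91
scene locker_bottle [233.1, 171.4] 0.67
wrist locker_bottle [403.8, 24.9] 0.82
   [0.0373 0.1938 0.0008] [0.5912 0.0867 0.0008] [0.0029 0.0012 0.004 ]
side ratchet [254.1, 330.3] 0.86
scene ratchet [167.2, 185.3] 0.58
   [-0.1664  0.1353 -0.0101] [ 0.3947  0.1661 -0.0101] [0.0071 0.0071]
```

View pics/c15.png

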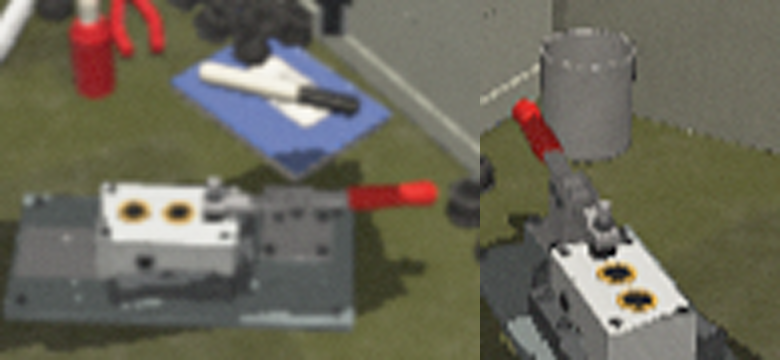

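View pics/wrist15.png

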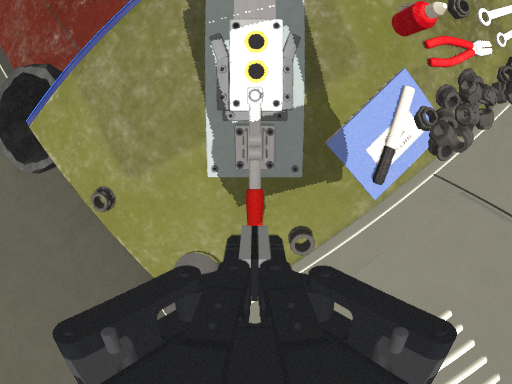

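```bash
python3 - <<'E'
from h import *
cv2.imwrite('pics/c16.png',np.hstack([cr('wrist15.png',20,130,205,310,5),cr('wrist12.png',0,110,205,260,5)]))
E
```

```text
(no output)
```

View pics/c16.png

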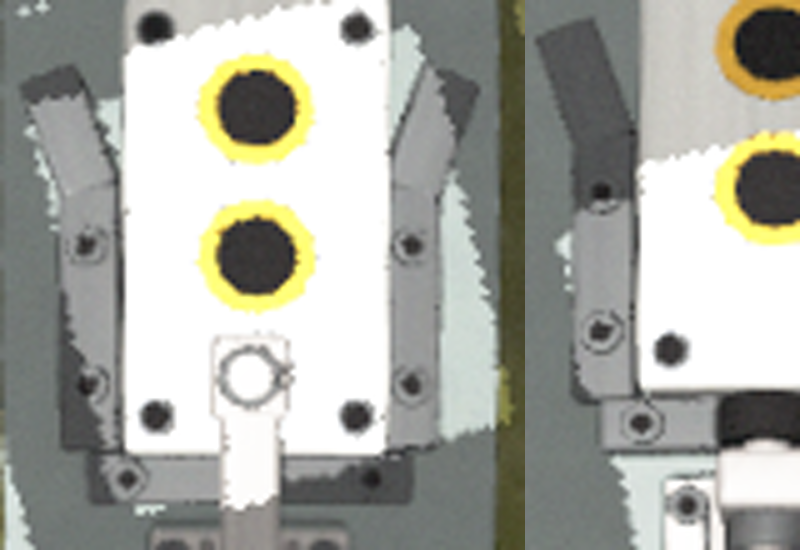

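```bash
python3 - <<'E'
from h import *
print(ctrl.job_done())
E
```

```text
the job is handed in; nothing more can be done
None
```

The valve block is in the fixture, ports up, home against the end stop with the clamp shut, and the job is handed in at about 28 s of the 72 s.

- **Placing and tipping:** I stood the block square at the middle of the bed's front edge with the ports facing away. I felt for the edge at about 7 N, backed off 1 mm and let go. Two fingers on the port face, about 75 mm above the bench, then pushed it over. It fell straight onto the bed.
- **Sliding home:** I pushed the foot end along the rails until it stopped dead at about 23 N sideways.
- **Clamping:** I pressed the handle down until it stopped. Force rose to about 27 N, and the fingertip ended within 2 mm of the height worked out for the shut position. Then I moved the arm clear.

**Last checks:**
- The wrist picture shows the block straight between the rails, flush with the end stop, with the pad on it.
- The network's points put the foot at fixture x 63 mm and the port face at 111 mm, where fully home would be 65 and 115 mm. That is 2 to 4 mm short. I took this as measurement error, because the picture and the hard stop both say it is home.
- The handle grip was found at 77 mm height, where 80 mm is expected. The pad was not found in the last pictures, so its contact is judged by eye.
- The tin and bottle read within about 10 mm of their first positions, with the tin's first fix from a single camera. The ratchet read about 6 mm off, but its fit is only good to 7 mm. The arm never went near any of them low enough to touch.

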